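# Fit the charged battery to the sander and test its throttle

## Task

Get the battery sander in the bench holder ready for use: take the charged battery pack (all four gauge lights green), slide it nose first onto the rails of the sander's tail until it is fully home and the spring catch has clicked in. Then test the throttle by pressing the red lever on top of the sander all the way down to its stop for a moment, and let it spring back up. Leave the flat pack (one red light) and the other things on the bench where they are.

Things in the scene. Friction and masses are not known exactly. Their poses are not given: they have to be found in the camera images.
- sander: Yellow battery sander on its 150 mm pad, bolted with its holder (dark plate 272 x 170 mm) to the bench. Origin: bench level under the pad centre; z up, +x from tail to head. Round head (86 mm diameter, 150 mm high, red lever on top) over the origin; the tail is a flat grey battery deck 60 mm wide, top at z = 80 mm, from x = -164 (open rear end) to x = -50 mm (terminal block).
- dock (a point): Point on the deck top, mid-width, at the foot of the terminal block (sander x = -50, y = 0, z = 80 mm), an upright face 50 mm wide, 46 mm high that stops the pack; axes parallel to the sander's. The pack is home when point pack_nose is here. The pack is pushed along the deck in sander +x.
- rail_mouth (a point): Deck top, mid-width, where the rails begin (sander x = -90): two rails from here to the block, inner faces 54 mm apart, with inward lips 8 to 11.5 mm over the deck, 42 mm between lips. Flared guides 10.5 mm high widen rearward from here to 75 mm over 24 mm. Behind them the deck is open: a pack set down from above with its nose 5 to 12 mm behind the mouth rests level there, rear overhanging.
- catch (a joint): Sprung steel roller in the deck, 18.5 mm rearward of the dock point, standing 4 mm out of the deck. 0 = up, positive = pressed down (m). The pack's flange presses it down about 4 mm from some 25 mm short of home on; it springs up to about 0 into a pocket under the pack when the pack is home. Pushing the pack over it takes about 8 to 12 N.
- lever (a joint): Angle of the sander's throttle lever: 0 = up at rest (rear end raised), positive = pressed, 0.17 rad = down on its stop. A spring returns it; pressing at point lever_pad takes about 4.5 N to start and 11 N at the stop, over about 12 mm of downward travel.
- lever_pad (a point): Pressing point on the top of the red throttle lever (92 mm long, 44 mm wide, 6 mm thick), 70 mm rearward of its hinge and 22 mm from its free rear end, mid-width. At rest it is about 177 mm above the bench. The hinge pin is across the front of the head, at sander x = +40, z = 162 mm; the lever runs to the rear from it.
- charged_pack: Charged battery pack, loose, rails down, 0.3 to 0.5 kg: black case 100 mm long (x), 58 mm wide (y), 12.5 to 52.5 mm above its underside; four green lights on top, orange cap at the rear (-x). Origin: centre of underside; +x to the nose. Grip it across y by the case sides, fingertips 15 mm or more over the underside to clear the rails. Below the case: neck 36 mm wide, see pack_nose.
- pack_nose (a point): Point on the charged pack's underside, mid-width, at its nose end (pack x = +50 mm); axes parallel to the pack's. At the very bottom a flange 50 mm wide and 6 mm thick runs the whole length; it goes under the lips of the sander's rails with 2 mm of play each side. The gap between flange and case is 6.5 mm.
- flat_pack: The flat battery pack: same shape and size as the charged pack, but one red gauge light and three dark ones. To be left alone. Origin: centre of the underside.
- tape_black: Roll of black tape lying flat, 110 mm diameter, 48 mm high. Bystander. Origin: centre of the underside.
- tape_blue: Roll of blue tape lying flat, 104 mm diameter, 36 mm high. Bystander. Origin: centre of the underside.
- spray_can: Grey spray can standing upright, 66 mm diameter, 190 mm high. Bystander. Origin: centre of the underside.
- sanding_block: Blue sanding block with cork sole, 125 x 68 x 38 mm. Bystander. Origin: centre of the underside.
- body_hammer: Body hammer with a wooden handle, lying on the bench. Bystander. Origin: underside, near the middle.
- screwdriver: Screwdriver with a red handle, lying on the bench. Bystander. Origin: underside, near the middle.
Things that resemble listed ones, but are neither listed nor needed, are in the scene too. Leave any pink or turquoise look-alike of the charged_pack alone.

How it is judged:
By the outcome, as a careful person would: the job done as asked, in the order asked, and still so for the second after the job is handed in, with the robot touching nothing.
It also fails if it takes over 61 s, if anything falls off the work surface, if the arm or the gripper's body presses on something with over 40 N, if the wrist force passes 120 N, or if a joint passes its speed limit or range.

## Robot

A 7-joint arm with a two-finger parallel gripper is mounted at the origin on the work surface. World frame = base frame: x ahead of the robot, y to its left, z up, the work surface at z = 0. Lengths are in m, angles in rad, forces in N, time in s.
With the tool pointing down it reaches from about 0.35 to 0.9 m from the base axis. Payload 19.9 kg.
Tool frame: the origin (TCP) lies between the finger pads; the fingertips stand 8 mm ahead of it and the grasp point (between the pads) lies 11 mm behind it; z points along the fingers, y is the line along which they close (so a half turn about z gives the same grasp; the last joint's range is limited). The gripper opens to 85 mm and grips with 20 to 120 N. Pads are 22 mm wide; open, the fingers measure 114 mm over their backs; the gripper's body (76 mm by 85 mm) begins 54 mm behind the grasp point. The pads swing forward as they close: fully open they stand 13 mm farther back than shut.
Start: joints at [1.25, 0.417, -0.01, 1.614, 0.005, 1.111, -0.053], TCP at [0.172, -0.601, 0.239] pointing down, gripper open.
Joint ranges: [-2.81, 2.81], [-0.39, 2.02], [-1.27, 1.25], [0.06, 2.57], [-1.19, 4.33], [0.19, 2], [-2.82, 2.82]. Speed limits (rad/s): [1.89, 1.89, 2.39, 2.39, 3.01, 3.01, 3.01].

## Interface

Orientations are given as a 3x3 rotation matrix whose columns are the frame's x, y, z axes.
In Python, from cell import ctrl gives the robot as it stands.
- The arm moves only by the tool move_arm, never from a script. Its argument "plan" is a list of rows, each an object with "delta_pos": the shift along the tool's x, y, z as a fraction of full scale, a list of three; "turn": the turn, a rotation vector about the tool's x, y, z as a fraction of full scale, a list of three; "fingers": the opening, from -1 (shut) to 1 (fully open). In form: [{"delta_pos": [tx, ty, tz], "turn": [wx, wy, wz], "fingers": fingers}, ...]. A call has 1 to 5 rows; each row is the pose to reach, as a shift and turn from the pose commanded when the call began, along the tool's axes at that moment, turning the shorter way round; what a row does not reach only later rows make up. Full scale, the value 1, is 600 mm for a shift and 2 pi rad for a turn. A row lasts 1/8 s, in which the tool goes at most 62.5 mm and 10.7 degrees, less where a joint would pass 70% of its speed; a pose out of reach is approached as far as the arm can. A call with a number of a shift or a turn outside -1 to 1 is refused whole. A call with a gripper value outside its range is refused whole. The fingers move at their own pace and stop on an object; "force" is the grip in N (left out, the last holds). Time passes only in rows, so rows that repeat a pose let the fingers close. It gives the time, the measured TCP pose, the force, the opening and the grip force at its end, in the units of the state.
- ctrl.read_state(): the state, without advancing time (a new reading comes with each control period).
- ctrl.snapshot(name): name is "scene" or "top"; returns a dict with "img" (420x560x3 uint8, red, green, blue), "fx", "fy", "cx", "cy" (pixels), "dist" ([k1, k2, p1, p2, k3] as OpenCV has them; the pictures are not rectified), "rvec" (rotation vector, rad) and "tvec" (3), from world to camera coordinates, as OpenCV has them. Camera axes: x right, y down, z forward; pixel columns grow to the right and rows downward; lengths in m; the calibration is good to about 2 mm. A picture is of the moment at which its call begins. There is no depth.
- ctrl.close_job(): hands the job in; it is judged then, once.
The state is a dict: "time": time; "joints": joint angles; "qd": joint speeds; "joint_efforts": joint torques, N m; "ee_pos": TCP position; "tcp_rot": TCP orientation; "contact_force": force on the tool from outside, world axes, zero at the start; "ft_torque": the same for the moment, N m; "finger_gap": finger opening in m; "finger_force": force on a finger pad.
Only numpy, scipy, OpenCV 4.12 (cv2) and the standard library are available. Lean on these libraries where they do the work, as an engineer would, in place of code of your own. Each camera call takes 0.05 s, during which the arm holds its last target. There are 200 camera calls.

## Working session

There is one attempt and no reset: what is moved stays moved. The work goes in short steps, Python scripts to look and compute and a tool call to move; the robot and the scene stay as the last step left them, time stands still between calls to the robot, and variables do not carry over. Pictures are saved under pics/ and viewed, at most 10 in all, crops included, and the job is handed in when it is done.

Besides the shell and the picture viewer there is one more tool, called after "Emit:" as a command line: name --argument value ..., lists and objects as JSON in quotes. move_arm: Moves the arm, as the interface text tells. Its arguments: {"type":"object","properties":{"plan":{"type":"array","items":{"type":"object","properties":{"delta_pos":{"type":"array","items":{"type":"number"}},"turn":{"type":"array","items":{"type":"number"}},"fingers":{"type":"number"}}}},"force":{"type":"number"}},"required":["plan"]}

```bash
mkdir -p pics; ls; cat > h.py <<'E'
import numpy as np, cv2
from cell import ctrl
def snap(n,f=None):
    s=ctrl.snapshot(n)
    if f: cv2.imwrite('pics/'+f,cv2.resize(s['img'][:,:,::-1],None,fx=1.42,fy=1.42,interpolation=cv2.INTER_CUBIC))
    return s
def K(s): return np.array([[s['fx'],0,s['cx']],[0,s['fy'],s['cy']],[0,0,1.]])
def ray(s,uv):
    uv=np.array(uv,float).reshape(-1,1,2)
    p=cv2.undistortPoints(uv,K(s),np.array(s['dist'],float)).reshape(-1,2)
    R=cv2.Rodrigues(np.array(s['rvec'],float))[0]
    d=np.c_[p,np.ones(len(p))]@R; c=-R.T@np.array(s['tvec'],float).ravel()
    return c,d
def onz(s,uv,z):
    c,d=ray(s,uv); return c+d*((z-c[2])/d[:,2])[:,None]
def tri(s1,u1,s2,u2):
    c1,d1=ray(s1,u1);c2,d2=ray(s2,u2);out=[]
    for a,b in zip(d1,d2):
        t=np.linalg.lstsq(np.c_[a,-b],c2-c1,rcond=None)[0]
        p,q=c1+a*t[0],c2+b*t[1]; out.append(np.r_[(p+q)/2,np.linalg.norm(p-q)])
    return np.array(out)
E
python3 - <<'E'
from h import *
import pickle
d={n:snap(n,n+'0.png') for n in('scene','top')}
pickle.dump(d,open('s0.pkl','wb'))
for n in d: print(n,-cv2.Rodrigues(np.array(d[n]['rvec'],float))[0].T@np.array(d[n]['tvec']).ravel(),d[n]['fx'])
print(ctrl.read_state())
E
```

```text
pics
scene [ 1.46969612 -0.81581501  1.03474292] 527.6964842976795
top [ 0.20649082 -0.05691899  1.53748325] 457.22732592616234
{'time': 0.1, 'joints': array([ 1.25050453,  0.41792256, -0.01027123,  1.61411106,  0.00470331,
        1.11069794, -0.05299281]), 'qd': array([-0.00071042, -0.00146855,  0.0013737 ,  0.00025776,  0.00105789,
       -0.00152571,  0.00158962]), 'joint_efforts': array([ 2.56521947e-03, -8.65822077e+01,  6.80420492e-01, -4.35640848e+01,
        1.92933949e-02,  4.87074270e-03, -1.27161888e-04]), 'ee_pos': array([ 0.1718861 , -0.60058422,  0.23871903]), 'tcp_rot': array([[ 9.61392023e-01,  2.75182148e-01, -4.04050946e-04],
       [ 2.75182426e-01, -9.61391466e-01,  1.04013965e-03],
       [-1.02223269e-04, -1.11116968e-03, -9.99999377e-01]]), 'contact_force': array([ 0.65750217, -0.21998507,  0.79563624]), 'ft_torque': array([-0.01580425,  0.00802609,  0.03038375]), 'finger_force': 0.0, 'finger_gap': 0.08511116461110904}
```

View pics/scene0.png

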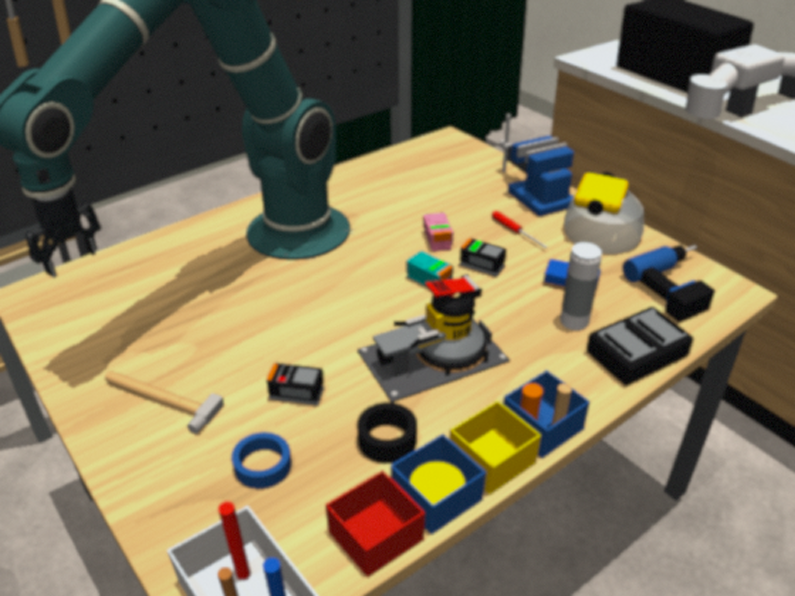

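View pics/top0.png

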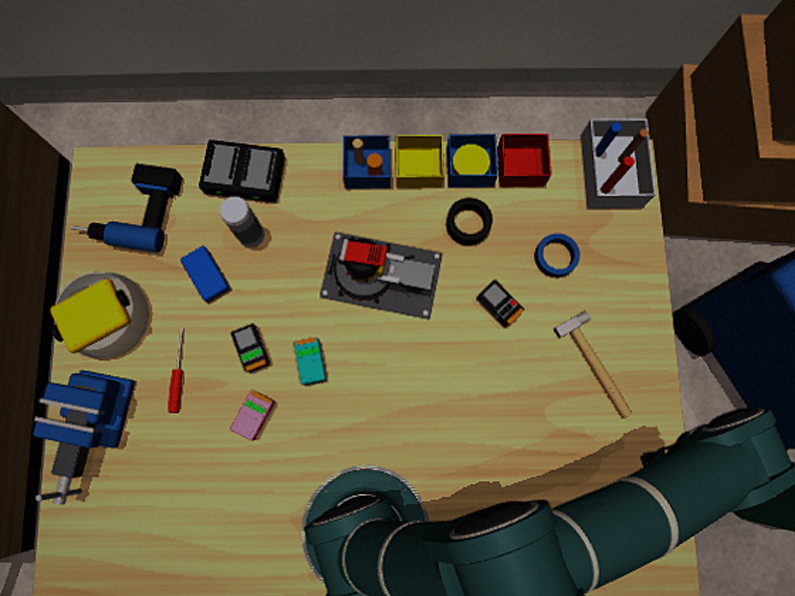

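The top view shows the charged pack at about (251,347), with its orange cap at lower right. The flat pack is at (500,303). The sander head is at (362,268) and its grey deck at (408,272), opening to the right. The turquoise and pink packs are look-alikes. I'll enlarge the crops next.

```bash
python3 - <<'E'
from h import *
import pickle
d=pickle.load(open('s0.pkl','rb'))
def crop(n,x,y,w,h,W,H): return cv2.resize(d[n]['img'][y:y+h,x:x+w,::-1],(W,H),interpolation=cv2.INTER_CUBIC)
a=np.vstack([np.hstack([crop('top',220,155,100,75,400,300),crop('top',155,220,50,50,300,300)]),
 np.hstack([crop('scene',250,190,110,82,400,300),crop('scene',310,155,60,60,300,300)])])
cv2.imwrite('pics/crop1.png',a)
for n in d:
    im=d[n]['img']; hsv=cv2.cvtColor(im,cv2.COLOR_RGB2HSV)
    for nm,lo,hi in(('green',(50,120,90),(72,255,255)),('orange',(6,170,100),(15,255,255)),('red',(0,190,120),(4,255,255))):
        m=cv2.inRange(hsv,lo,hi); k,l,st,c=cv2.connectedComponentsWithStats(m)
        for i in range(1,k):
            if 6<st[i,4]<1500: print(n,nm,st[i],c[i].round(1))
E
```

```text
scene green [304 158  12   3  18] [309.3 159.2]
scene green [330 170   9   8  47] [334.2 173.2]
scene green [303 183  10   7  27] [307.4 186. ]
scene orange [306 163  12   7  72] [311.3 166. ]
scene orange [325 168   8   7  26] [328.3 171. ]
scene orange [310 188   8   9  47] [313.9 192.1]
scene orange [188 256   8  13  28] [192.2 261.9]
scene orange [368 270  14  23 167] [374.2 281.5]
scene orange [248 333  26  12  27] [260.6 337.5]
scene orange [230 348  12   8  12] [235.5 351.5]
scene orange [154 353   8   8  12] [156.3 355.4]
scene orange [293 375   5   8   9] [295.9 378.6]
scene orange [155 402   7   8  42] [158.2 405. ]
scene red [348 150  18  13  85] [356.1 155.8]
scene red [301 196  33  12 264] [316.3 201.7]
scene red [197 265   3   3   8] [198.1 266.1]
scene red [ 231  336   67   52 1068] [263.4 367.8]
scene red [155 354  10  12  82] [159.2 358.9]
top green [210 245  14   6  49] [216.2 247.4]
top green [170 246  15   8  62] [176.5 249.4]
top green [173 282  14  10  58] [179.4 286.3]
top orange [451  91   5   5  20] [452.9  93. ]
top orange [259 108  10  10  77] [263.4 112.6]
top orange [357 217  12  11  32] [363.  222.1]
top orange [218 238   4   2   7] [219.4 238.6]
top orange [118 283   1   7   7] [118. 286.]
top red [355  94  31   1  31] [370.  94.]
top red [354  96  28  28 498] [367.3 113.6]
top red [440 110   7   7  35] [442.7 112.9]
top red [387 114   1   7   7] [387. 117.]
top red [243 170  20  16 218] [251.9 177.7]
top red [264 174   8  13  45] [268.4 180.6]
top red [359 211   4   4   9] [360.7 212.8]
top red [119 260   8  30 173] [122.4 274.6]
```

View pics/crop1.png

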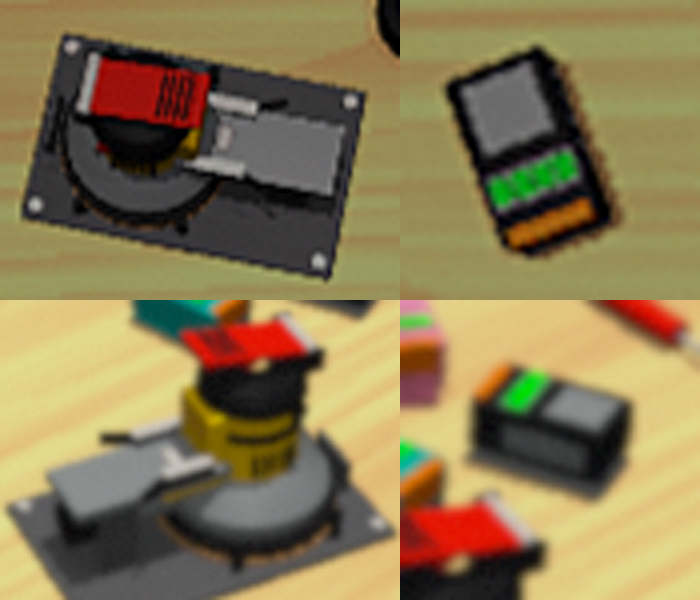

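The crops are clear. In the top view the pack's nose points up and left (+x,+y). The deck's rear end is on the right, and the lever's slotted free end points toward the tail. Next I triangulate the corners.

```bash
python3 - <<'E'
from h import *
import pickle
d=pickle.load(open('s0.pkl','rb'));T,S=d['top'],d['scene']
np.set_printoptions(precision=4,suppress=True)
# crop scale uses cv2.resize pixel centres
def f(p,x0,y0,s,ox=0,oy=0): p=np.array(p,float); return np.c_[(p[:,0]-ox+.5)/s-.5+x0,(p[:,1]-oy+.5)/s-.5+y0]
tp=lambda p:f(p,155,220,6,400,0); ts=lambda p:f(p,220,155,4)
sp=lambda p:f(p,310,155,5,400,300); ss=lambda p:f(p,250,190,400/110,0,300)
P=tri(T,tp([(447,88),(545,46),(505,250),(610,222)]),S,sp([(632,400),(605,440),(508,365),(475,400)]))
print('pack NL NR RL RR\n',P)
print('deck rear +x,-x\n',tri(T,ts([(346,122),(335,195)]),S,ss([(78,520),(48,473)])))
print('lever rear +x,-x, front +x(red/grey) -x\n',tri(T,ts([(212,70),(200,125),(103,58),(90,118)]),S,ss([(207,367),(183,328),(302,360),(275,320)])))
pl=ts([(65,35),(367,92),(330,278),(22,217)])
W=onz(T,pl,.01);print('plate\n',W,W.mean(0),np.linalg.norm(np.diff(W,axis=0),axis=1))
pts=ts([(71,46),(351,101),(319,261),(35,205)]);q=ss([(383,523),(25,507)])
W=onz(T,pts,.01);print('bolts',W)
# deck/pack rays at nominal height as a check
print('deck at .08',onz(T,ts([(346,122),(335,195)]),.08))
print('pack at .0525',onz(T,tp([(447,88),(545,46),(505,250),(610,222)]),.0525))
# colour-based axis of pack
print('green top/scene at .0525',onz(T,[[176.5,249.4]],.0525),onz(S,[[334.2,173.2]],.0525))
g=cv2.cvtColor(T['img'],cv2.COLOR_RGB2HSV)[220:270,155:205]
m=((g[...,1]<60)&(g[...,2]>90)).astype('u1');k,l,st,c=cv2.connectedComponentsWithStats(m);i=1+st[1:,4].argmax()
print('label',st[i],onz(T,[c[i]+[155,220]],.0525))
E
```

```text
pack NL NR RL RR
 [[0.4494 0.3089 0.0497 0.    ]
 [0.4731 0.2571 0.0507 0.0041]
 [0.3607 0.2752 0.0464 0.001 ]
 [0.378  0.2223 0.0466 0.0107]]
deck rear +x,-x
 [[ 0.6019 -0.1686  0.0764  0.0026]
 [ 0.5418 -0.1555  0.0755  0.003 ]]
lever rear +x,-x, front +x(red/grey) -x
 [[ 0.6174 -0.0583  0.1781  0.0026]
 [ 0.5732 -0.047   0.1833  0.001 ]
 [ 0.6342  0.0261  0.1558  0.006 ]
 [ 0.5858  0.0381  0.1603  0.0007]]
plate
 [[ 0.7029  0.0708  0.01  ]
 [ 0.6473 -0.1916  0.01  ]
 [ 0.4838 -0.1549  0.01  ]
 [ 0.5406  0.1069  0.01  ]] [ 0.5937 -0.0422  0.01  ] [0.2682 0.1676 0.2679]
bolts [[ 0.6928  0.0655  0.01  ]
 [ 0.6394 -0.1774  0.01  ]
 [ 0.4986 -0.1459  0.01  ]
 [ 0.551   0.0959  0.01  ]]
deck at .08 [[ 0.6016 -0.1672  0.08  ]
 [ 0.54   -0.1564  0.08  ]]
pack at .0525 [[0.4489 0.3082 0.0525]
 [0.4715 0.255  0.0525]
 [0.3598 0.2734 0.0525]
 [0.3742 0.2168 0.0525]]
green top/scene at .0525 [[0.3982 0.2602 0.0525]] [[0.4001 0.2531 0.0525]]
label [ 11  11  14  14 124] [[0.4369 0.2748 0.0525]]
```

```bash
cat >> h.py <<'E'
from scipy.spatial.transform import Rotation as Ro
def go(targets):
    """targets: list of (x,y,z,yaw_deg of tool x). prints fractions from current pose"""
    st=ctrl.read_state(); R,p=np.array(st['tcp_rot']),np.array(st['ee_pos'])
    print('t',round(st['time'],2),'pos',p.round(4),'yaw',np.degrees(np.arctan2(R[1,0],R[0,0])).round(2),'F',np.round(st['contact_force'],1),'gap',round(st['finger_gap'],4))
    for t in targets:
        a=np.radians(t[3]); c,s=np.cos(a),np.sin(a)
        Rt=np.array([[c,s,0],[s,-c,0],[0,0,-1.]])
        print(t,'d',(R.T@(np.array(t[:3])-p)/.6).round(4),'turn',(Ro.from_matrix(R.T@Rt).as_rotvec()/2/np.pi).round(4))
E
python3 - <<'E'
from h import *
go([(.40,-.36,.26,16),(.46,-.2,.26,16),(.47,0,.26,16)])
E
```

```text
t 0.1 pos [ 0.1719 -0.6006  0.2387] yaw 15.97 F [ 0.7 -0.2  0.8] gap 0.0851
(0.4, -0.36, 0.26, 16) d [ 0.4758 -0.2809 -0.0352] turn [-0.0002  0.     -0.0001]
(0.46, -0.2, 0.26, 16) d [ 0.6454 -0.5098 -0.035 ] turn [-0.0002  0.     -0.0001]
(0.47, 0, 0.26, 16) d [ 0.7531 -0.8256 -0.0346] turn [-0.0002  0.     -0.0001]
```

Emit:
move_arm --plan '[{"delta_pos": [0.476,-0.281,-0.035],"turn": [0,0,0],"fingers": 1},{"delta_pos": [0.476,-0.281,-0.035],"turn": [0,0,0],"fingers": 1},{"delta_pos": [0.476,-0.281,-0.035],"turn": [0,0,0],"fingers": 1},{"delta_pos": [0.476,-0.281,-0.035],"turn": [0,0,0],"fingers": 1},{"delta_pos": [0.476,-0.281,-0.035],"turn": [0,0,0],"fingers": 1}]'

```text
time: 0.72
ee_pos: [0.3876, -0.3728, 0.2591]
tcp_rot: [[0.961, 0.275, -0.0], [0.275, -0.961, 0.0], [-0.0, -0.0, -1.0]]
contact_force: [0.4, -1.0, 0.2]
finger_gap: 0.0853
finger_force: 0.0
```

```bash
python3 -c "
from h import *
go([(.40,-.36,.26,16),(.46,-.2,.26,16),(.46,-.05,.26,16)])"
```

```text
t 0.72 pos [ 0.3876 -0.3728  0.2591] yaw 15.97 F [ 0.4 -1.   0.2] gap 0.0853
(0.4, -0.36, 0.26, 16) d [ 0.0257 -0.0148 -0.0015] turn [-0.      0.     -0.0001]
(0.46, -0.2, 0.26, 16) d [ 0.1953 -0.2436 -0.0015] turn [-0.      0.     -0.0001]
(0.46, -0.05, 0.26, 16) d [ 0.264  -0.484  -0.0015] turn [-0.      0.     -0.0001]
```

Emit:
move_arm --plan '[{"delta_pos": [0.195,-0.244,-0.002],"turn": [0,0,0],"fingers": 1},{"delta_pos": [0.195,-0.244,-0.002],"turn": [0,0,0],"fingers": 1},{"delta_pos": [0.195,-0.244,-0.002],"turn": [0,0,0],"fingers": 1},{"delta_pos": [0.264,-0.484,-0.002],"turn": [0,0,0],"fingers": 1},{"delta_pos": [0.264,-0.484,-0.002],"turn": [0,0,0],"fingers": 1}]'

```text
time: 1.35
ee_pos: [0.4586, -0.0745, 0.2601]
tcp_rot: [[0.961, 0.275, -0.0], [0.275, -0.961, 0.0], [-0.0, -0.0, -1.0]]
contact_force: [1.3, -0.2, 0.3]
finger_gap: 0.0857
finger_force: 0.0
```

```bash
python3 -c "
from h import *
go([(.399,.26,.26,21.4)])"
```

```text
t 1.35 pos [ 0.4586 -0.0745  0.2601] yaw 15.98 F [ 1.3 -0.2  0.3] gap 0.0857
(0.399, 0.26, 0.26, 21.4) d [ 5.800e-02 -5.633e-01  2.000e-04] turn [-0.      0.     -0.0151]
```

Emit:
move_arm --plan '[{"delta_pos": [0.058,-0.563,0],"turn": [0,0,-0.015],"fingers": 1},{"delta_pos": [0.058,-0.563,0],"turn": [0,0,-0.015],"fingers": 1},{"delta_pos": [0.058,-0.563,0],"turn": [0,0,-0.015],"fingers": 1},{"delta_pos": [0.058,-0.563,0],"turn": [0,0,-0.015],"fingers": 1},{"delta_pos": [0.058,-0.563,0],"turn": [0,0,-0.015],"fingers": 1}]'

```text
time: 1.98
ee_pos: [0.4034, 0.2328, 0.2604]
tcp_rot: [[0.931, 0.364, 0.0], [0.364, -0.931, -0.0], [0.0, 0.0, -1.0]]
contact_force: [1.0, -0.4, 0.6]
finger_gap: 0.0852
finger_force: 0.0
```

```bash
python3 -c "
from h import *
go([(.399,.259,.12,21.4),(.399,.259,.028,21.4)])"
```

```text
t 1.98 pos [0.4034 0.2328 0.2604] yaw 21.35 F [ 1.  -0.4  0.6] gap 0.0852
(0.399, 0.259, 0.12, 21.4) d [ 0.009  -0.0434  0.2339] turn [ 0.     -0.     -0.0001]
(0.399, 0.259, 0.028, 21.4) d [ 0.0089 -0.0435  0.3872] turn [ 0.     -0.     -0.0001]
```

Emit:
move_arm --plan '[{"delta_pos": [0.009,-0.043,0.2],"turn": [0,0,0],"fingers": 1},{"delta_pos": [0.009,-0.043,0.2],"turn": [0,0,0],"fingers": 1},{"delta_pos": [0.009,-0.043,0.2],"turn": [0,0,0],"fingers": 1},{"delta_pos": [0.009,-0.043,0.2],"turn": [0,0,0],"fingers": 1}]'

```text
time: 2.48
ee_pos: [0.4005, 0.2572, 0.1419]
tcp_rot: [[0.931, 0.364, 0.001], [0.364, -0.931, 0.001], [0.001, -0.0, -1.0]]
contact_force: [0.2, -0.5, 0.9]
finger_gap: 0.0855
finger_force: 0.0
```

```bash
python3 -c "
from h import *
go([(.399,.259,.06,21.4),(.399,.259,.028,21.4)]); snap('top','t2.png'); snap('scene','s2.png')
T=cv2.imread('pics/t2.png');S=cv2.imread('pics/s2.png')
cv2.imwrite('pics/c2.png',np.hstack([cv2.resize(T[290:410,190:340],(400,320)),cv2.resize(S[160:310,370:560],(400,320))]))"
```

```text
t 2.48 pos [0.4005 0.2572 0.1419] yaw 21.37 F [ 0.2 -0.5  0.9] gap 0.0855
(0.399, 0.259, 0.06, 21.4) d [-0.0014 -0.0036  0.1365] turn [-0.     -0.0002 -0.0001]
(0.399, 0.259, 0.028, 21.4) d [-0.0015 -0.0036  0.1899] turn [-0.     -0.0002 -0.0001]
```

View pics/c2.png

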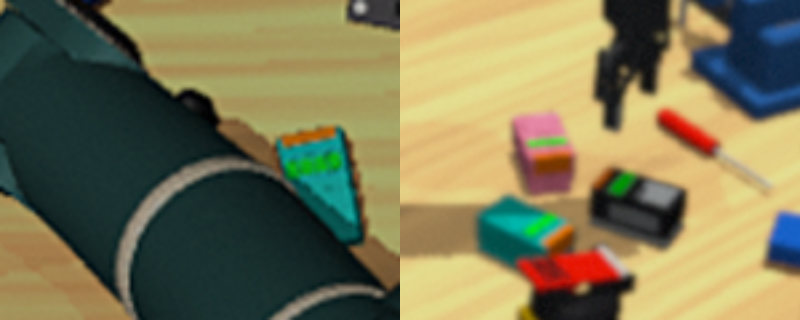

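The gripper hovers above the charged pack (right panel, fingers at about (610,110), pack at (640,205)). The arm hides the pack in the top view. I'll descend now.

Emit:
move_arm --plan '[{"delta_pos": [-0.001,-0.003,0.08],"turn": [0,0,0],"fingers": 1},{"delta_pos": [-0.001,-0.003,0.12],"turn": [0,0,0],"fingers": 1},{"delta_pos": [-0.001,-0.003,0.15],"turn": [0,0,0],"fingers": 1},{"delta_pos": [-0.001,-0.003,0.15],"turn": [0,0,0],"fingers": 1}]'

```text
time: 3.08
ee_pos: [0.3989, 0.2584, 0.0505]
tcp_rot: [[0.931, 0.364, 0.0], [0.364, -0.931, -0.0], [0.0, 0.0, -1.0]]
contact_force: [-0.4, -0.7, 0.0]
finger_gap: 0.0855
finger_force: 0.0
```

```bash
python3 -c "
from h import *
go([(.399,.259,.029,21.4)])"
```

```text
t 3.08 pos [0.3989 0.2584 0.0505] yaw 21.35 F [-0.4 -0.7  0. ] gap 0.0855
(0.399, 0.259, 0.029, 21.4) d [ 0.0006 -0.0009  0.0358] turn [ 0.     -0.     -0.0001]
```

Emit:
move_arm --plan '[{"delta_pos": [0,0,0.036],"turn": [0,0,0],"fingers": 1},{"delta_pos": [0,0,0.036],"turn": [0,0,0],"fingers": 1},{"delta_pos": [0,0,0.036],"turn": [0,0,0],"fingers": -0.2},{"delta_pos": [0,0,0.036],"turn": [0,0,0],"fingers": -0.5},{"delta_pos": [0,0,0.036],"turn": [0,0,0],"fingers": -0.5}]' --force 60

```text
time: 3.7
ee_pos: [0.3991, 0.2589, 0.0299]
tcp_rot: [[0.931, 0.364, 0.002], [0.364, -0.931, 0.0], [0.002, 0.0, -1.0]]
contact_force: [-2.6, -3.0, 15.5]
finger_gap: 0.0572
finger_force: 61.4
```

Emit:
move_arm --plan '[{"delta_pos": [0,0,0],"turn": [0,0,0],"fingers": -0.5},{"delta_pos": [0,0,0],"turn": [0,0,0],"fingers": -0.5},{"delta_pos": [0,0,0],"turn": [0,0,0],"fingers": -0.5}]' --force 60

```text
time: 4.08
ee_pos: [0.3991, 0.2589, 0.0299]
tcp_rot: [[0.931, 0.364, 0.002], [0.364, -0.931, 0.0], [0.002, 0.0, -1.0]]
contact_force: [-3.2, -1.6, 15.6]
finger_gap: 0.0571
finger_force: 61.4
```

Emit:
move_arm --plan '[{"delta_pos": [0,0,-0.05],"turn": [0,0,0],"fingers": -0.5},{"delta_pos": [0,0,-0.15],"turn": [0,0,0],"fingers": -0.5},{"delta_pos": [0,0,-0.25],"turn": [0,0,0],"fingers": -0.5},{"delta_pos": [0,0,-0.35],"turn": [0,0,0],"fingers": -0.5},{"delta_pos": [0,0,-0.38],"turn": [0,0,0],"fingers": -0.5}]'

```text
time: 4.7
ee_pos: [0.399, 0.2591, 0.2605]
tcp_rot: [[0.931, 0.365, 0.005], [0.365, -0.931, 0.001], [0.005, 0.0, -1.0]]
contact_force: [-0.1, 0.1, -4.9]
finger_gap: 0.0566
finger_force: 68.0
```

```bash
python3 -c "
from h import *
go([(.47,.02,.27,35),(.50,-.2,.25,60)]); snap('scene','s3.png')
S=cv2.imread('pics/s3.png')
cv2.imwrite('pics/c3.png',cv2.resize(S[60:260,350:600],(750,600)))"
```

```text
t 4.7 pos [0.399  0.2591 0.2605] yaw 21.38 F [-0.1  0.1 -4.9] gap 0.0566
(0.47, 0.02, 0.27, 35) d [-0.0351  0.4142 -0.0159] turn [ 0.0001 -0.0008 -0.0378]
(0.5, -0.2, 0.25, 60) d [-0.1224  0.7739  0.0171] turn [ 0.0003 -0.0007 -0.1073]
```

View pics/c3.png

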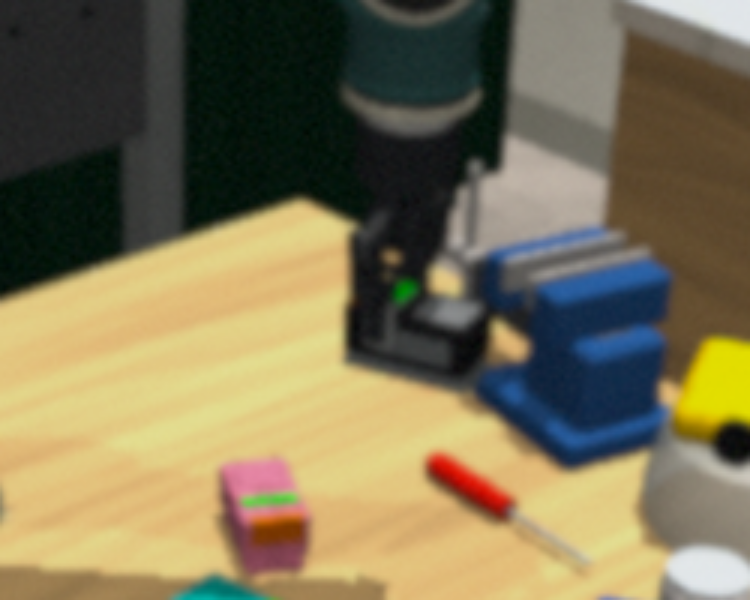

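Emit:
move_arm --plan '[{"delta_pos": [-0.035,0.414,-0.016],"turn": [0,0,-0.04],"fingers": -0.5},{"delta_pos": [-0.035,0.414,-0.016],"turn": [0,0,-0.04],"fingers": -0.5},{"delta_pos": [-0.035,0.414,-0.016],"turn": [0,0,-0.04],"fingers": -0.5},{"delta_pos": [-0.035,0.414,-0.016],"turn": [0,0,-0.04],"fingers": -0.5},{"delta_pos": [-0.08,0.5,0],"turn": [0,0,-0.06],"fingers": -0.5}]'

```text
time: 5.38
ee_pos: [0.4639, -0.0312, 0.2577]
tcp_rot: [[0.73, 0.683, 0.001], [0.683, -0.73, 0.0], [0.001, 0.0, -1.0]]
contact_force: [0.6, -0.9, -5.5]
finger_gap: 0.0569
finger_force: 67.9
```

```bash
python3 -c "
from h import *
go([(.48,-.1,.27,50),(.53,-.19,.25,77.8),(.5716,-.1611,.2,77.8)])"
```

```text
t 5.38 pos [ 0.4639 -0.0312  0.2577] yaw 43.1 F [ 0.6 -0.9 -5.5] gap 0.0569
(0.48, -0.1, 0.27, 50) d [-0.0587  0.1021 -0.0206] turn [ 0.     -0.0001 -0.0192]
(0.53, -0.19, 0.25, 77.8) d [-0.1004  0.2685  0.0128] turn [ 0.0001 -0.0001 -0.0964]
(0.5716, -0.1611, 0.2, 77.8) d [-0.0169  0.2807  0.0962] turn [ 0.0001 -0.0001 -0.0964]
```

Emit:
move_arm --plan '[{"delta_pos": [-0.059,0.102,0],"turn": [0,0,-0.03],"fingers": -0.5},{"delta_pos": [-0.1,0.268,0.01],"turn": [0,0,-0.0964],"fingers": -0.5},{"delta_pos": [-0.1,0.268,0.01],"turn": [0,0,-0.0964],"fingers": -0.5},{"delta_pos": [-0.04,0.275,0.05],"turn": [0,0,-0.0964],"fingers": -0.5},{"delta_pos": [-0.03,0.28,0.06],"turn": [0,0,-0.0964],"fingers": -0.5}]'

```text
time: 6.0
ee_pos: [0.565, -0.1627, 0.2193]
tcp_rot: [[0.211, 0.978, -0.003], [0.978, -0.211, 0.003], [0.002, -0.003, -1.0]]
contact_force: [-0.5, 0.4, -4.1]
finger_gap: 0.0569
finger_force: 67.8
```

Emit:
move_arm --plan '[{"delta_pos": [0,0,0.05],"turn": [0,0,0],"fingers": -0.5},{"delta_pos": [0,0,0.05],"turn": [0,0,0],"fingers": -0.5}]'

```text
time: 6.25
ee_pos: [0.5633, -0.1641, 0.1898]
tcp_rot: [[0.213, 0.977, -0.004], [0.977, -0.213, 0.001], [0.0, -0.004, -1.0]]
contact_force: [1.1, -0.9, -3.6]
finger_gap: 0.0567
finger_force: 67.6
```

```bash
python3 -c "
from h import *
import pickle
go([(.5716,-.1611,.16,77.8)]); d={n:snap(n) for n in('scene','top')};pickle.dump(d,open('s4.pkl','wb'))
cr=lambda n,x,y:cv2.resize(d[n]['img'][y:y+75,x:x+100,::-1],(800,600) if 0 else (640,480),interpolation=cv2.INTER_CUBIC)
cv2.imwrite('pics/c4.png',cv2.resize(np.vstack([cr('top',225,150)[:300],cr('scene',250,175)[:300]]),None,fx=1,fy=1))"
```

```text
t 6.25 pos [ 0.5633 -0.1641  0.1898] yaw 77.68 F [ 1.1 -0.9 -3.6] gap 0.0567
(0.5716, -0.1611, 0.16, 77.8) d [0.0078 0.0126 0.0496] turn [-0.0007 -0.0001 -0.0003]
```

View pics/c4.png

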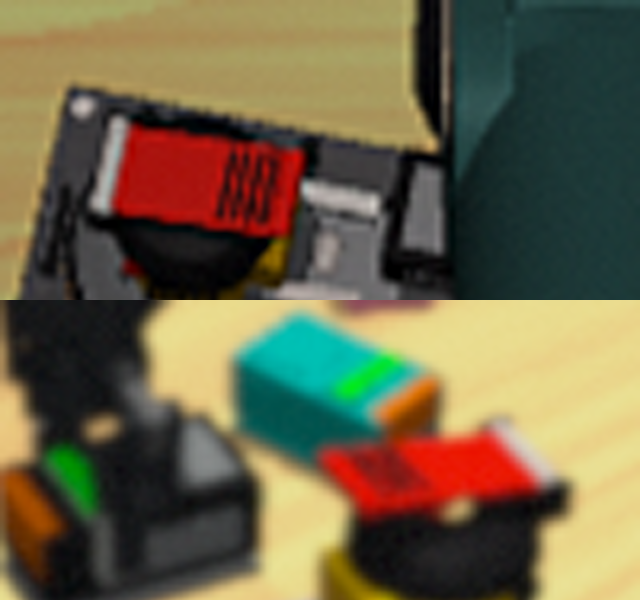

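The carried pack's nose-top corners are at (403,155) and (383,272) in the top panel, and at about (255,487) and (210,412) in the scene panel. I'll triangulate them in the tool frame.

```bash
python3 - <<'E'
from h import *
import pickle
np.set_printoptions(precision=4,suppress=True)
d=pickle.load(open('s4.pkl','rb'));T,S=d['top'],d['scene']
f=lambda p,x,y,oy:(np.array(p,float)-[0,oy]+.5)/6.4-.5+[x,y]
a=f([(403,155),(383,272)],225,150,0);b=f([(255,487),(210,412)],250,175,300)
P=tri(T,a,S,b);print(P)
Q=onz(T,a,.212);print(Q)
st=ctrl.read_state();R=np.array(st['tcp_rot']);print(((Q-st['ee_pos'])@R))
# deck: rear-end & rails: check the sander axis with lever/terminal in this view
im=cv2.resize(S['img'][180:280,240:370,::-1],(780,600),interpolation=cv2.INTER_CUBIC);cv2.imwrite('pics/c5.png',im)
E
```

```text
[[ 0.6026 -0.1045  0.2052  0.005 ]
 [ 0.5479 -0.0904  0.2058  0.0035]]
[[ 0.602  -0.1022  0.212 ]
 [ 0.5452 -0.0917  0.212 ]]
[[ 0.0687  0.0231 -0.0196]
 [ 0.0669 -0.0346 -0.0196]]
```

Emit:
move_arm --plan '[{"delta_pos": [0.003,0.016,0.03],"turn": [0,0,0],"fingers": -0.5},{"delta_pos": [0.003,0.016,0.06],"turn": [0,0,0],"fingers": -0.5},{"delta_pos": [0.003,0.016,0.09],"turn": [0,0,0],"fingers": -0.5},{"delta_pos": [0.003,0.016,0.09],"turn": [0,0,0],"fingers": -0.5},{"delta_pos": [0.003,0.016,0.09],"turn": [0,0,0],"fingers": -0.5}]'

```text
time: 6.98
ee_pos: [0.5748, -0.1647, 0.138]
tcp_rot: [[0.213, 0.977, 0.0], [0.977, -0.213, 0.0], [0.0, 0.0, -1.0]]
contact_force: [0.1, 1.0, -3.8]
finger_gap: 0.0568
finger_force: 67.6
```

```bash
python3 -c "
from h import *
import pickle
go([(.5725,-.164,.12,77.8)]); d={n:snap(n) for n in('scene','top')};pickle.dump(d,open('s5.pkl','wb'))
cr=lambda n,x,y:cv2.resize(d[n]['img'][y:y+40,x:x+100,::-1],(750,300),interpolation=cv2.INTER_CUBIC)
cv2.imwrite('pics/c5.png',np.vstack([cr('top',225,165),cr('scene',245,210)]))"
```

```text
t 6.97 pos [ 0.5748 -0.1647  0.138 ] yaw 77.68 F [ 0.1  1.  -3.8] gap 0.0568
(0.5725, -0.164, 0.12, 77.8) d [ 0.0003 -0.004   0.0301] turn [ 0.     -0.     -0.0003]
```

View pics/c5.png

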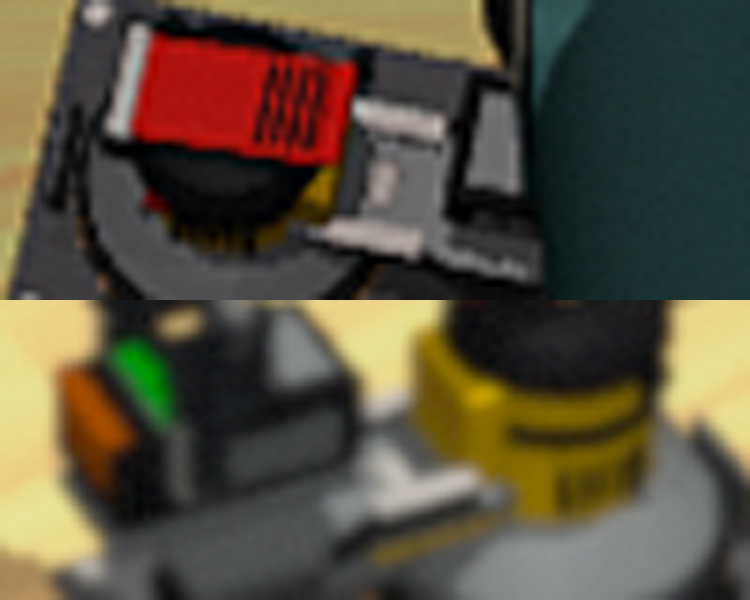

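The rail lips end at about (443,124) and (421,244) in the top panel. The pack's nose-top edge runs from about (470,72) to (445,207). I'll compute the relative lateral offset from the same view.

```bash
python3 - <<'E'
from h import *
import pickle
np.set_printoptions(precision=4,suppress=True)
d=pickle.load(open('s5.pkl','rb'));T,S=d['top'],d['scene']
f=lambda p:(np.array(p,float)+.5)/7.5-.5+[225,165]
M=onz(T,f([(443,124),(421,244),(357,100),(312,229)]),.0915);N=onz(T,f([(470,72),(445,207)]),.1605)
u=np.array([.2113,.9774]);n=np.array([.9774,-.2113])
for nm,P in(('rails',M),('nose',N)):print(nm,P,'long',P[:,:2]@u,'lat',P[:,:2]@n)
# terminals & accurate: bright strips by mask
g=cv2.cvtColor(T['img'],cv2.COLOR_RGB2HSV);m=cv2.inRange(g,(0,0,150),(180,50,255))[165:205,225:300]
k,l,s,c=cv2.connectedComponentsWithStats(m)
for i in range(1,k):
  if s[i,4]>4: print(s[i],c[i]+[225,165],onz(T,[c[i]+[225,165]],.0915)[0,:2]@np.c_[u,n])
e=ctrl.read_state()['ee_pos'][:2];print('tcp long lat',e@u,e@n)
# dark-case edge profile along lateral lines through the pack top in the image
K0=lambda p:cv2.projectPoints(np.array([p],float),np.array(T['rvec'],float),np.array(T['tvec'],float),K(T),np.array(T['dist'],float))[0].ravel()
gray=cv2.cvtColor(T['img'],cv2.COLOR_RGB2GRAY).astype(np.float32)
for off in(.057,.061):
  row=[]
  for la in np.arange(-.045,.046,.003):
    p=np.r_[e+u*off+n*la,.1605];q=K0(p);row.append(int(cv2.getRectSubPix(gray,(1,1),tuple(map(float,q)))[0,0]))
  print(off,row)
E
```

```text
rails [[ 0.6132 -0.093   0.0915]
 [ 0.5594 -0.0824  0.0915]
 [ 0.6247 -0.0555  0.0915]
 [ 0.5668 -0.0352  0.0915]] long [0.0387 0.0377 0.0778 0.0854] lat [0.619  0.5641 0.6223 0.5614]
nose [[ 0.6162 -0.103   0.1605]
 [ 0.5582 -0.0914  0.1605]] long [0.0296 0.0286] lat [0.624  0.5648]
[15  4  4 14 22] [241.6818 175.5455] [0.1777 0.6105]
[47 14 12  4 23] [277.7391 180.4348] [0.0581 0.6174]
[50 22  2  5  7] [275.5714 189.1429] [0.0593 0.5871]
[44 30 12  4 27] [274.7407 196.    ] [0.0574 0.5639]
tcp long lat -0.039574385111261864 0.5967749853187293
0.057 [49, 55, 39, 17, 10, 4, 10, 19, 55, 98, 112, 108, 109, 109, 110, 108, 107, 108, 110, 112, 112, 96, 50, 6, 31, 60, 66, 46, 18, 3, 7]
0.061 [55, 56, 40, 8, 0, 1, 14, 16, 51, 84, 85, 76, 72, 79, 92, 84, 79, 73, 75, 87, 91, 72, 40, 13, 23, 63, 127, 141, 97, 44, 11]
```

Emit:
move_arm --plan '[{"delta_pos": [0,-0.0067,0.01],"turn": [0,0,0],"fingers": -0.5},{"delta_pos": [0,-0.0067,0.025],"turn": [0,0,0],"fingers": -0.5},{"delta_pos": [0,-0.0067,0.036],"turn": [0,0,0],"fingers": -0.5},{"delta_pos": [0,-0.0067,0.036],"turn": [0,0,0],"fingers": -0.5},{"delta_pos": [0,-0.0067,0.036],"turn": [0,0,0],"fingers": -0.5}]'

```text
time: 7.7
ee_pos: [0.5708, -0.1638, 0.1162]
tcp_rot: [[0.213, 0.977, 0.0], [0.977, -0.213, 0.0], [0.0, -0.0, -1.0]]
contact_force: [1.2, -0.1, -4.1]
finger_gap: 0.0572
finger_force: 67.8
```

Emit:
move_arm --plan '[{"delta_pos": [0,0,0.004],"turn": [0,0,0],"fingers": -0.5},{"delta_pos": [0,0,0.004],"turn": [0,0,0],"fingers": -0.5},{"delta_pos": [0,0,0.004],"turn": [0,0,0],"fingers": -0.5}]'

```text
time: 8.07
ee_pos: [0.5707, -0.1639, 0.1138]
tcp_rot: [[0.213, 0.977, 0.0], [0.977, -0.213, 0.0], [0.0, 0.0, -1.0]]
contact_force: [0.8, 0.2, -3.8]
finger_gap: 0.0571
finger_force: 67.8
```

Emit:
move_arm --plan '[{"delta_pos": [0,0,0.003],"turn": [0,0,0],"fingers": -0.5},{"delta_pos": [0,0,0.005],"turn": [0,0,0],"fingers": -0.5},{"delta_pos": [0,0,0.005],"turn": [0,0,0],"fingers": -0.5}]'

```text
time: 8.45
ee_pos: [0.5706, -0.1638, 0.1106]
tcp_rot: [[0.213, 0.977, -0.0], [0.977, -0.213, 0.0], [0.0, -0.0, -1.0]]
contact_force: [0.7, 0.3, -4.8]
finger_gap: 0.057
finger_force: 67.8
```

Emit:
move_arm --plan '[{"delta_pos": [0,0,0.001],"turn": [0,0,0],"fingers": -0.5},{"delta_pos": [0,0,0.001],"turn": [0,0,0],"fingers": -0.5}]'

```text
time: 8.7
ee_pos: [0.5707, -0.1638, 0.1102]
tcp_rot: [[0.213, 0.977, -0.0], [0.977, -0.213, 0.0], [0.0, -0.0, -1.0]]
contact_force: [-0.1, -0.4, -4.5]
finger_gap: 0.0576
finger_force: 67.9
```

Emit:
move_arm --plan '[{"delta_pos": [0,0,0.002],"turn": [0,0,0],"fingers": -0.5},{"delta_pos": [0,0,0.002],"turn": [0,0,0],"fingers": -0.5}]'

```text
time: 8.95
ee_pos: [0.5708, -0.1639, 0.11]
tcp_rot: [[0.213, 0.977, 0.0], [0.977, -0.213, -0.001], [-0.0, 0.0, -1.0]]
contact_force: [-8.8, 0.6, 14.1]
finger_gap: 0.0573
finger_force: 70.2
```

Emit:
move_arm --plan '[{"delta_pos": [0,0,0.002],"turn": [0,0,0],"fingers": -0.5},{"delta_pos": [0,0,0.002],"turn": [0,0,0],"fingers": -0.5}]'

```text
time: 9.2
ee_pos: [0.5708, -0.164, 0.1099]
tcp_rot: [[0.213, 0.977, 0.0], [0.977, -0.213, -0.001], [-0.001, 0.001, -1.0]]
contact_force: [-16.6, 1.2, 33.6]
finger_gap: 0.057
finger_force: 72.8
```

Emit:
move_arm --plan '[{"delta_pos": [0,0,-0.0035],"turn": [0,0,0],"fingers": -0.5},{"delta_pos": [0,0,-0.0035],"turn": [0,0,0],"fingers": -0.5}]'

```text
time: 9.45
ee_pos: [0.5708, -0.1639, 0.11]
tcp_rot: [[0.213, 0.977, 0.0], [0.977, -0.213, -0.0], [-0.0, 0.0, -1.0]]
contact_force: [-2.4, 1.5, 6.0]
finger_gap: 0.0567
finger_force: 69.0
```

Emit:
move_arm --plan '[{"delta_pos": [0.007,0,0],"turn": [0,0,0],"fingers": -0.5},{"delta_pos": [0.014,0,0],"turn": [0,0,0],"fingers": -0.5},{"delta_pos": [0.02,0,0],"turn": [0,0,0],"fingers": -0.5},{"delta_pos": [0.02,0,0],"turn": [0,0,0],"fingers": -0.5}]'

```text
time: 9.95
ee_pos: [0.5732, -0.1519, 0.11]
tcp_rot: [[0.213, 0.977, -0.0], [0.977, -0.213, -0.0], [-0.0, -0.0, -1.0]]
contact_force: [-3.6, -2.7, 6.5]
finger_gap: 0.0572
finger_force: 69.1
```

Emit:
move_arm --plan '[{"delta_pos": [0.005,0,0],"turn": [0,0,0],"fingers": -0.5},{"delta_pos": [0.01,0,0],"turn": [0,0,0],"fingers": -0.5},{"delta_pos": [0.013,0,0],"turn": [0,0,0],"fingers": -0.5},{"delta_pos": [0.013,0,0],"turn": [0,0,0],"fingers": -0.5}]'

```text
time: 10.45
ee_pos: [0.5748, -0.1447, 0.11]
tcp_rot: [[0.213, 0.977, -0.001], [0.977, -0.213, -0.001], [-0.001, -0.0, -1.0]]
contact_force: [-4.9, -4.5, 7.0]
finger_gap: 0.0569
finger_force: 69.3
```

Emit:
move_arm --plan '[{"delta_pos": [0.005,-0.0005,0],"turn": [0,0,0],"fingers": -0.5},{"delta_pos": [0.01,-0.001,0],"turn": [0,0,0],"fingers": -0.5},{"delta_pos": [0.015,-0.001,0],"turn": [0,0,0],"fingers": -0.5},{"delta_pos": [0.015,-0.001,0],"turn": [0,0,0],"fingers": -0.5}]' --force 90

```text
time: 10.95
ee_pos: [0.5768, -0.135, 0.1103]
tcp_rot: [[0.213, 0.977, 0.001], [0.977, -0.213, 0.0], [0.0, 0.001, -1.0]]
contact_force: [-1.1, -1.7, 5.8]
finger_gap: 0.0564
finger_force: 94.2
```

Emit:
move_arm --plan '[{"delta_pos": [0.005,0,0],"turn": [0,0,0],"fingers": -0.5},{"delta_pos": [0.01,0,0],"turn": [0,0,0],"fingers": -0.5},{"delta_pos": [0.015,0,0],"turn": [0,0,0],"fingers": -0.5},{"delta_pos": [0.015,0,0],"turn": [0,0,0],"fingers": -0.5}]'

```text
time: 11.45
ee_pos: [0.5788, -0.1258, 0.1102]
tcp_rot: [[0.213, 0.977, 0.001], [0.977, -0.213, 0.001], [0.001, 0.001, -1.0]]
contact_force: [-0.2, 1.1, 5.6]
finger_gap: 0.0569
finger_force: 94.3
```

Emit:
move_arm --plan '[{"delta_pos": [0.005,0,0],"turn": [0,0,0],"fingers": -0.5},{"delta_pos": [0.01,0,0],"turn": [0,0,0],"fingers": -0.5},{"delta_pos": [0.012,0,0],"turn": [0,0,0],"fingers": -0.5},{"delta_pos": [0.012,0,0],"turn": [0,0,0],"fingers": -0.5}]'

```text
time: 11.95
ee_pos: [0.5801, -0.1193, 0.1102]
tcp_rot: [[0.213, 0.977, 0.001], [0.977, -0.213, 0.0], [0.0, 0.001, -1.0]]
contact_force: [-0.2, -0.9, 6.0]
finger_gap: 0.0564
finger_force: 96.1
```

Emit:
move_arm --plan '[{"delta_pos": [0.003,0,0],"turn": [0,0,0],"fingers": -0.5},{"delta_pos": [0.006,0,0],"turn": [0,0,0],"fingers": -0.5},{"delta_pos": [0.006,0,0],"turn": [0,0,0],"fingers": -0.5}]'

```text
time: 12.32
ee_pos: [0.5805, -0.1174, 0.1101]
tcp_rot: [[0.214, 0.977, 0.0], [0.977, -0.214, -0.002], [-0.001, 0.0, -1.0]]
contact_force: [-2.4, -8.6, 7.5]
finger_gap: 0.057
finger_force: 96.3
```

Emit:
move_arm --plan '[{"delta_pos": [0.004,0,0],"turn": [0,0,0],"fingers": -0.5},{"delta_pos": [0.004,0,0],"turn": [0,0,0],"fingers": -0.5},{"delta_pos": [0.004,0,0],"turn": [0,0,0],"fingers": -0.5}]'

```text
time: 12.7
ee_pos: [0.5804, -0.1174, 0.1101]
tcp_rot: [[0.216, 0.976, -0.001], [0.976, -0.216, -0.004], [-0.004, -0.0, -1.0]]
contact_force: [-7.8, -19.3, 10.6]
finger_gap: 0.0566
finger_force: 96.7
```

Emit:
move_arm --plan '[{"delta_pos": [0.004,0,0],"turn": [0,0,0],"fingers": -0.5},{"delta_pos": [0.004,0,0],"turn": [0,0,0],"fingers": -0.5}]'

```text
time: 12.95
ee_pos: [0.5804, -0.1173, 0.1101]
tcp_rot: [[0.218, 0.976, -0.002], [0.976, -0.218, -0.006], [-0.007, -0.001, -1.0]]
contact_force: [-11.3, -30.6, 13.8]
finger_gap: 0.0567
finger_force: 97.0
```

Emit:
move_arm --plan '[{"delta_pos": [-0.013,0,0],"turn": [0,0,0],"fingers": -0.5},{"delta_pos": [-0.013,0,0],"turn": [0,0,0],"fingers": -0.5},{"delta_pos": [-0.013,0,0],"turn": [0,0,0],"fingers": -0.5}]'

```text
time: 13.32
ee_pos: [0.58, -0.1194, 0.1101]
tcp_rot: [[0.214, 0.977, 0.0], [0.977, -0.214, -0.0], [-0.0, 0.0, -1.0]]
contact_force: [-0.9, -2.2, 7.9]
finger_gap: 0.0563
finger_force: 96.2
```

Emit:
move_arm --plan '[{"delta_pos": [-0.004,0,0],"turn": [0,0,0],"fingers": -0.5},{"delta_pos": [-0.004,0,0],"turn": [0,0,0],"fingers": -0.5},{"delta_pos": [-0.004,0,0],"turn": [0,0,0],"fingers": -0.5}]'

```text
time: 13.7
ee_pos: [0.5799, -0.1201, 0.1102]
tcp_rot: [[0.212, 0.977, 0.001], [0.977, -0.212, 0.001], [0.001, 0.001, -1.0]]
contact_force: [1.3, 4.9, 7.1]
finger_gap: 0.0567
finger_force: 96.1
```

Emit:
move_arm --plan '[{"delta_pos": [0.005,0,0],"turn": [0,0,0],"fingers": -0.5},{"delta_pos": [0.013,0,0],"turn": [0,0,0],"fingers": -0.5},{"delta_pos": [0.013,0,0],"turn": [0,0,0],"fingers": -0.5},{"delta_pos": [0.013,0,0],"turn": [0,0,0],"fingers": -0.5}]'

```text
time: 14.2
ee_pos: [0.5804, -0.1174, 0.1101]
tcp_rot: [[0.216, 0.976, -0.001], [0.976, -0.216, -0.004], [-0.004, -0.0, -1.0]]
contact_force: [-6.0, -18.9, 10.6]
finger_gap: 0.0568
finger_force: 96.6
```

Emit:
move_arm --plan '[{"delta_pos": [-0.005,0,0],"turn": [0,0,0],"fingers": -0.5},{"delta_pos": [-0.005,0,0],"turn": [0,0,0],"fingers": -0.5},{"delta_pos": [-0.005,0,0],"turn": [0,0,0],"fingers": 1},{"delta_pos": [-0.005,0,0],"turn": [0,0,0],"fingers": 1},{"delta_pos": [-0.005,0,0],"turn": [0,0,0],"fingers": 1}]'

```text
time: 14.82
ee_pos: [0.5803, -0.1165, 0.1097]
tcp_rot: [[0.213, 0.977, -0.0], [0.977, -0.213, 0.0], [0.0, -0.0, -1.0]]
contact_force: [-1.0, -0.7, -0.3]
finger_gap: 0.0854
finger_force: 0.0
```

Emit:
move_arm --plan '[{"delta_pos": [0,0,0],"turn": [0,0,0],"fingers": 1},{"delta_pos": [0,0,-0.05],"turn": [0,0,0],"fingers": 1},{"delta_pos": [-0.01,0,-0.15],"turn": [0,0,0],"fingers": 1},{"delta_pos": [-0.05,0,-0.22],"turn": [0,0,0],"fingers": 1},{"delta_pos": [-0.1,-0.25,-0.24],"turn": [0,0,0],"fingers": 1}]'

```text
time: 15.45
ee_pos: [0.514, -0.1464, 0.2495]
tcp_rot: [[0.214, 0.977, 0.006], [0.977, -0.214, -0.001], [0.001, 0.006, -1.0]]
contact_force: [-1.3, 0.9, 0.6]
finger_gap: 0.0853
finger_force: 0.0
```

Emit:
move_arm --plan '[{"delta_pos": [-0.15,-0.15,0],"turn": [0,0,0],"fingers": -1},{"delta_pos": [-0.15,-0.15,0],"turn": [0,0,0],"fingers": -1},{"delta_pos": [-0.15,-0.15,0],"turn": [0,0,0],"fingers": -1}]'

```text
time: 15.82
ee_pos: [0.4014, -0.2162, 0.247]
tcp_rot: [[0.219, 0.976, -0.001], [0.976, -0.219, -0.002], [-0.002, -0.0, -1.0]]
contact_force: [0.5, 0.4, 0.8]
finger_gap: 0.032
finger_force: 0.0
```

```bash
python3 -c "
from h import *
import pickle
go([]); d={n:snap(n) for n in('scene','top')};pickle.dump(d,open('s6.pkl','wb'))
cr=lambda n,x,y:cv2.resize(d[n]['img'][y:y+60,x:x+100,::-1],(500,300),interpolation=cv2.INTER_CUBIC)
cv2.imwrite('pics/c6.png',np.vstack([cr('top',225,155),cr('scene',250,195)]))"
```

```text
t 15.82 pos [ 0.4014 -0.2162  0.247 ] yaw 77.37 F [0.5 0.4 0.8] gap 0.032
```

View pics/c6.png

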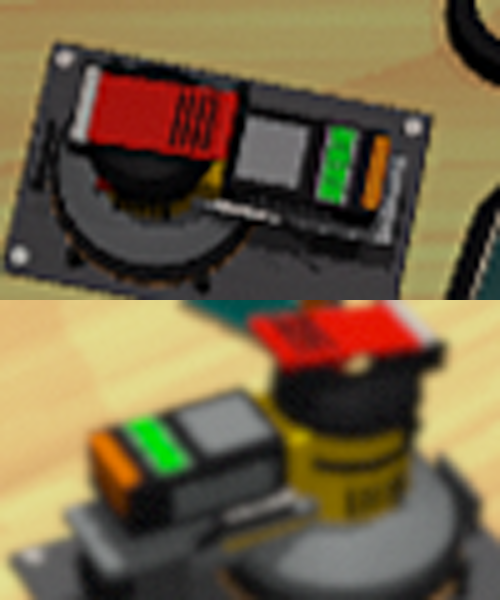

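The pack sits against the terminal block, with about 14 mm of deck showing behind it at (395,195) top, so it is home. Next is the lever pad.

```bash
python3 -c "
from h import *
go([(.5997,-.0311,.23,77.4)])"
```

```text
t 15.93 pos [ 0.4044 -0.2141  0.2471] yaw 77.61 F [ 0.4  0.  -0.4] gap 0.0159
(0.5997, -0.0311, 0.23, 77.4) d [0.3677 0.2524 0.0285] turn [0.0001 0.0001 0.0006]
```

Emit:
move_arm --plan '[{"delta_pos": [0.368,0.252,0.028],"turn": [0,0,0],"fingers": -1},{"delta_pos": [0.368,0.252,0.028],"turn": [0,0,0],"fingers": -1},{"delta_pos": [0.368,0.252,0.028],"turn": [0,0,0],"fingers": -1},{"delta_pos": [0.368,0.252,0.028],"turn": [0,0,0],"fingers": -1},{"delta_pos": [0.368,0.252,0.028],"turn": [0,0,0],"fingers": -1}]'

```text
time: 16.55
ee_pos: [0.6015, -0.0249, 0.2291]
tcp_rot: [[0.208, 0.978, -0.0], [0.978, -0.208, 0.003], [0.003, -0.001, -1.0]]
contact_force: [-0.6, -0.4, -0.0]
finger_gap: -0.0005
finger_force: 0.0
```

Emit:
move_arm --plan '[{"delta_pos": [0,0,0.01],"turn": [0,0,0],"fingers": -1},{"delta_pos": [0,0,0.01],"turn": [0,0,0],"fingers": -1},{"delta_pos": [0,0,0.01],"turn": [0,0,0],"fingers": -1}]'

```text
time: 16.92
ee_pos: [0.599, -0.0314, 0.2242]
tcp_rot: [[0.215, 0.977, 0.0], [0.977, -0.215, -0.001], [-0.0, 0.0, -1.0]]
contact_force: [-0.2, -0.0, 0.5]
finger_gap: 0.0002
finger_force: 0.0
```

```bash
python3 -c "
from h import *
go([(.5997,-.0311,.19,77.7),(.5997,-.0311,.172,77.7)])"
```

```text
t 16.93 pos [ 0.599  -0.0314  0.2242] yaw 77.6 F [-0.2 -0.   0.5] gap 0.0002
(0.5997, -0.0311, 0.19, 77.7) d [0.0008 0.0011 0.057 ] turn [ 0.      0.0001 -0.0003]
(0.5997, -0.0311, 0.172, 77.7) d [0.0008 0.0011 0.087 ] turn [ 0.      0.0001 -0.0003]
```

Emit:
move_arm --plan '[{"delta_pos": [0,0.001,0.03],"turn": [0,0,0],"fingers": -1},{"delta_pos": [0,0.001,0.06],"turn": [0,0,0],"fingers": -1},{"delta_pos": [0,0.001,0.07],"turn": [0,0,0],"fingers": -1},{"delta_pos": [0,0.001,0.07],"turn": [0,0,0],"fingers": -1}]'

```text
time: 17.42
ee_pos: [0.5996, -0.0308, 0.1814]
tcp_rot: [[0.214, 0.977, -0.001], [0.977, -0.214, -0.0], [-0.0, -0.001, -1.0]]
contact_force: [-4.1, -0.9, 6.5]
finger_gap: -0.0
finger_force: 2.9
```

Emit:
move_arm --plan '[{"delta_pos": [0,0,0.008],"turn": [0,0,0],"fingers": -1},{"delta_pos": [0,0,0.014],"turn": [0,0,0],"fingers": -1},{"delta_pos": [0,0,0.014],"turn": [0,0,0],"fingers": -1}]'

```text
time: 17.8
ee_pos: [0.6, -0.0311, 0.1738]
tcp_rot: [[0.214, 0.977, -0.0], [0.977, -0.214, -0.001], [-0.001, 0.0, -1.0]]
contact_force: [-3.1, -3.5, 9.2]
finger_gap: 0.0001
finger_force: 4.9
```

Emit:
move_arm --plan '[{"delta_pos": [0,0,0.004],"turn": [0,0,0],"fingers": -1},{"delta_pos": [0,0,0.004],"turn": [0,0,0],"fingers": -1},{"delta_pos": [0,0,0.004],"turn": [0,0,0],"fingers": -1}]'

```text
time: 18.18
ee_pos: [0.6002, -0.031, 0.1727]
tcp_rot: [[0.214, 0.977, 0.001], [0.977, -0.214, -0.001], [-0.001, 0.001, -1.0]]
contact_force: [-10.4, -4.5, 25.3]
finger_gap: -0.0
finger_force: 12.8
```

Emit:
move_arm --plan '[{"delta_pos": [0,0,0.003],"turn": [0,0,0],"fingers": -1},{"delta_pos": [0,0,0.003],"turn": [0,0,0],"fingers": -1},{"delta_pos": [0,0,0.003],"turn": [0,0,0],"fingers": -1}]'

```text
time: 18.55
ee_pos: [0.6005, -0.0311, 0.1722]
tcp_rot: [[0.214, 0.977, 0.002], [0.977, -0.214, -0.002], [-0.002, 0.002, -1.0]]
contact_force: [-16.7, -4.8, 45.4]
finger_gap: -0.0002
finger_force: 22.4
```

On the stop (25–45 N against a hard stop). Releasing and retreating.

Emit:
move_arm --plan '[{"delta_pos": [0,0,-0.02],"turn": [0,0,0],"fingers": -1},{"delta_pos": [0,0,-0.08],"turn": [0,0,0],"fingers": -1},{"delta_pos": [0,0,-0.15],"turn": [0,0,0],"fingers": -1},{"delta_pos": [-0.1,0,-0.18],"turn": [0,0,0],"fingers": -1},{"delta_pos": [-0.2,0,-0.18],"turn": [0,0,0],"fingers": -1}]'

```text
time: 19.18
ee_pos: [0.5745, -0.1486, 0.2789]
tcp_rot: [[0.212, 0.977, 0.002], [0.977, -0.212, -0.001], [-0.0, 0.002, -1.0]]
contact_force: [0.5, -1.6, -0.1]
finger_gap: 0.0003
finger_force: 0.0
```

Emit:
move_arm --plan '[{"delta_pos": [-0.2,-0.2,0],"turn": [0,0,0],"fingers": -1},{"delta_pos": [-0.2,-0.2,0],"turn": [0,0,0],"fingers": -1},{"delta_pos": [-0.2,-0.2,0],"turn": [0,0,0],"fingers": -1},{"delta_pos": [-0.2,-0.2,0],"turn": [0,0,0],"fingers": -1},{"delta_pos": [-0.2,-0.2,0],"turn": [0,0,0],"fingers": -1}]'

```text
time: 19.8
ee_pos: [0.4319, -0.239, 0.2775]
tcp_rot: [[0.213, 0.977, 0.0], [0.977, -0.213, 0.0], [0.0, 0.0, -1.0]]
contact_force: [0.5, -0.6, -0.2]
finger_gap: 0.0002
finger_force: 0.0
```

```bash
python3 -c "
from h import *
go([]); d={n:snap(n) for n in('scene','top')}
cr=lambda n,x,y:cv2.resize(d[n]['img'][y:y+60,x:x+100,::-1],(500,300),interpolation=cv2.INTER_CUBIC)
cv2.imwrite('pics/c7.png',np.vstack([cr('top',225,155),cr('scene',250,195)]))"
```

```text
t 19.8 pos [ 0.4319 -0.239   0.2775] yaw 77.69 F [ 0.5 -0.6 -0.2] gap 0.0002
```

View pics/c7.png

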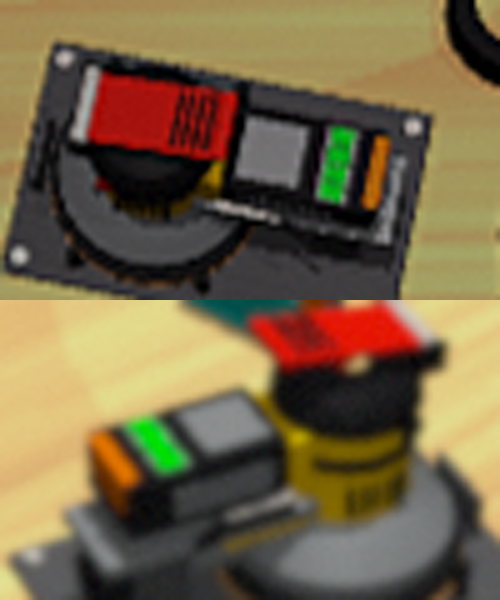

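The pack is still home (top panel, (305,170)) and the lever is back up, with nothing touching. I'm handing in.

```bash
python3 -c "
from cell import ctrl
print(ctrl.close_job())"
```

```text
the job is handed in; nothing more can be done
None
```

I slid the charged pack home on the sander (it stopped firmly, and a light tug met the catch), pressed the lever to its stop, saw it spring back up, and handed the job in at about 20 s.

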